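# Release the service panel of a filter unit

## Robot

A 6-joint arm with a two-finger parallel gripper is mounted at the origin on a cart in front of the work surface, level with it; the furniture and walls round the work are solid. World frame = base frame: x ahead of the robot, y to its left, z up, the work surface at z = 0. Lengths are in mm, angles in rad, forces in N, time in s.
With the tool pointing down it reaches from about 275 to 750 mm from the base axis. Payload 10.2 kg.
Tool frame: the origin (TCP) lies where the fingers leave the gripper's body, on its centre line; the fingertips stand 73 mm ahead of it and the grasp point (between the pads) lies 54 mm ahead of it; z points along the fingers, y is the line along which they close (so a half turn about z gives the same grasp; the last joint's range is limited). The gripper opens to 85 mm and grips with 20 to 120 N. Pads are 22 mm wide; open, the fingers measure 114 mm over their backs; the gripper's body (76 mm by 85 mm) begins 54 mm behind the grasp point. The pads swing forward as they close: fully open they stand 13 mm farther back than shut.
Start: joints at [-1.518, 0.313, 1.498, -0, 1.331, -0.223], TCP at [142.953, -505.169, 303.894] pointing down, gripper open.
Joint ranges: [-2.94, 2.94], [-0.97, 2.17], [0.19, 2.56], [-1.23, 4.37], [0.02, 3.11], [-2.88, 2.88]. Speed limits (rad/s): [2.39, 2.39, 3.01, 3.14, 3.14, 3.14].

## Interface

Orientations are given as a unit quaternion [w, x, y, z].
In Python, from rig import ctrl gives the robot as it stands.
- The arm moves only by the shell command python3 -m creep 'ROWS' [OPENING] [FORCE]. ROWS is JSON, a list that holds one entry, the list of rows, each a list of 6 numbers: the shift along the world's x, y, z in units of 25 mm (1.0 is 25 mm), then the turn, a rotation vector about the world's x, y, z in units of 5 degrees (1.0 is 5 degrees). In form: [[[x, y, z, ax, ay, az], ...]]. A call has 1 to 20 rows; each row is the pose to reach, as a shift and turn from the pose commanded when the call began; what a row does not reach only later rows make up. A row lasts 1/12 s, in which the tool goes at most 41.7 mm and 7.16 degrees, less where a joint would pass 70% of its speed; a pose out of reach is approached as far as the arm can. A call with a gripper value outside its range is refused whole. OPENING is the finger opening in mm, from 0 to 85.4, set as the call begins (- or left out, the last holds). The fingers move at their own pace and stop on an object; FORCE is the grip in N (left out, the last holds). Time passes only in rows, so rows that repeat a pose let the fingers close. It gives the time, the measured TCP pose, the force, the opening and the grip force at its end, in the units of the state.
- ctrl.sense(): the state, without advancing time (a new reading comes with each control period).
- ctrl.capture(name): name is "scene" or "side" or "wrist"; returns a dict with "image" (384x512x3 uint8, red, green, blue), "fx", "fy", "cx", "cy" (pixels), "R" (3x3) and "t" (3): a world point X has camera coordinates R X + t. Camera axes: x right, y down, z forward; pixel columns grow to the right and rows downward; lengths in mm; the calibration is good to about 2 mm. The wrist camera is an equidistant fisheye: a pixel r from the principal point sees the ray r / f radians off the axis. A picture is of the moment at which its call begins. There is no depth.
- ctrl.finish_job(): hands the job in; it is judged then, once.
The state is a dict: "time_s": time; "joints": joint angles; "dq": joint speeds; "tau": joint torques, N m; "eef_pos": TCP position; "ee_rot": TCP orientation; "force": force on the tool from outside, world axes, zero at the start; "wrist_torque": the same for the moment, N m; "grip_width": opening from 0.0 (shut) to 1.0 (fully open); "grip_force": force on a finger pad.
Only numpy, scipy, OpenCV 4.12 (cv2) and the standard library are available. Lean on these libraries where they do the work, as an engineer would, in place of code of your own. Each camera call takes 0.05 s, during which the arm holds its last target. There are 200 camera calls.

## Task

The sloped panel of the bench filter unit is held shut by two slotted quarter-turn fasteners. Take the flat screwdriver from its stand and, using its blade and never touching the unit with the gripper, turn each fastener a full quarter turn counter-clockwise to its stop so that the panel springs ajar; then put the screwdriver back in its stand, blade down, and let go. Do not knock over the sample cup.

Things in the scene. Friction and masses are not known exactly. Their poses are not given: they have to be found in the camera images.
- filter_unit: Filter unit, fixed: shallow grey box, 177 mm up the slope x 206 wide x 64 deep, on a dark base plate; its top is a white hinged panel sloping 27 degrees down towards the robot. 187 deep, 208 wide, 155 high overall. Origin: centre of footprint on the table; z up, -x the low side of the slope, y level along the panel's width. Panel hinge: upper edge, 150 above the table.
- fastener_left_slot (a point): Left (+y of the unit) fastener: steel disc, 44 mm across, 3 thick, with two raised cheeks 36 long that leave a slot open at both ends: 6.5 wide, 10 deep, mouth chamfered to 13; cheek tops 13 above the panel. Point: on the turning axis, on the slot's floor, about 96 above the table. z out of the panel (leaning 27 degrees to the robot while shut), y along the slot; turns with it.
- fastener_right_slot (a point): Right (-y of the unit) fastener, otherwise as the left one. The two are 110 mm apart, 43 mm from the panel's low edge.
- fastener_left (a joint): Turn of the left fastener, rad: 0 = locked, slot level along the panel's width; grows counter-clockwise seen from outside; 1.571 = hard stop, slot up the slope. Its cam lets go at about 1.15. Starts 0 to 0.3; friction about 0.1 N m; stays where it is left. A 4 mm blade has 6 degrees of play in the slot either way.
- fastener_right (a joint): Turn of the right fastener, rad: as the left one.
- service_panel (a joint): Opening of the panel about its upper edge, rad: 0 = shut. Once both cams are free a spring lifts it to about 0.28, with 2 to 3 N at the fasteners; the screwdriver holds it down until it is withdrawn. Locked, it has about 0.02 of play.
- driver_grip (a point): Centre of the screwdriver's black handle, 26 x 26 mm square, 76 long. Below it: round collar 42 across, 6 thick; 12 mm shank; flat blade 22 wide, 4 thick, 22 long. Blade's tip 104 below this point, collar's underside 44 below, handle's end 38 above. z from tip to handle, x along the blade's width (handle sides parallel to x and y). 180 g; starts upright in the stand.
- driver_tip (a point): Middle of the end of the screwdriver's blade; axes as driver_grip.
- stand_mouth (a point): Centre of the top of the stand: a fixed aluminium block 76 x 76 mm, 75 high, with a round hole 29 across, 66 deep. The screwdriver stands in it blade down, collar resting on the block's top (handle centre 44 mm above the mouth).
- sample_cup: A loose lidded specimen cup, 51 mm across, 64 mm high, standing in front of the unit; a bystander. Origin: centre of its underside, z up.
There are look-alikes about, which are no part of the job. Of the things shaped like the part that bears driver_grip, the black one is meant. Leave any blue look-alike of the part that bears stand_mouth alone.

How it is judged (in metres and radians):
On the way, in this order (a step that is already met when the one before it is completed fails the run):
1. one fastener is turned at least 70 degrees from locked (value of joint any of fastener_left, fastener_right above 1.22 rad), for 0.1 s.
2. both fasteners are turned at least 70 degrees and the panel has sprung ajar by at least 7 degrees (value of joint each of fastener_left, fastener_right above 1.22 rad and value of joint service_panel above 0.12 rad), for 0.2 s.
At the end, for the whole second after the job is handed in: Both fasteners are turned at least 70 degrees from locked, the panel stands ajar by at least 7 degrees, and the screwdriver stands in its stand: blade's end at least 50 mm below the mouth and within 15 mm of its centre line, upright within 11 degrees (all of step 2 and angle between driver_grip's own z axis and vertical below 0.2 rad and horizontal distance between driver_tip and stand_mouth below 0.015 m and z of driver_tip in the frame of stand_mouth below -0.05 m); the robot touches nothing.
It fails at once if the fingers touch the filter unit, its panel or its fasteners (over 1 N) (contact force between the fingers and filter_unit above 1 N).
It fails at once if the arm touches the filter unit (over 1 N) (contact force between the arm and filter_unit above 1 N).
It fails at once if the sample cup is knocked over (angle between sample_cup's own z axis and vertical above 0.5 rad).
It also fails if it takes over 64 s, if anything falls off the work surface, if the arm or the gripper's body presses on something with over 40 N, if the wrist force passes 120 N, or if a joint passes its speed limit or range.

## Working session

There is one attempt and no reset: what is moved stays moved. The work goes in short steps, Python scripts to look and compute and a shell command to move; the robot and the scene stay as the last step left them, time stands still between calls to the robot, and variables do not carry over. Pictures are saved under pics/ and viewed, at most 13 in all, crops included, and the job is handed in when it is done.

```bash
mkdir -p pics; ls; python3 - <<'E'
from rig import ctrl
import cv2,pickle
s=ctrl.sense();print(s)
for n in("scene","side","wrist"):
    c=ctrl.capture(n);pickle.dump(c,open(f"pics/{n}0.pkl","wb"));cv2.imwrite(f"pics/{n}0.png",c["image"][:,:,::-1])
    print(n,c["fx"],c["fy"],c["cx"],c["cy"],c["R"],c["t"])
E
```

```text
pics
{'time_s': 0.0, 'joints': array([-1.51838884e+00,  3.13462904e-01,  1.49847065e+00, -4.28683665e-05,
        1.33099983e+00, -2.23388211e-01]), 'dq': array([ 0.00030515,  0.00083908,  0.00016007,  0.00010633,  0.00039402,
       -0.00100561]), 'tau': array([-5.91250828e-04, -4.12270367e+01, -2.59749180e+01, -2.12409213e-04,
        4.04027553e-03,  2.14050840e-05]), 'eef_pos': array([ 142.94142627, -504.98311626,  303.31577753]), 'ee_rot': array([-6.69691009e-04,  9.90506225e-01,  1.37466248e-01,  3.64982535e-05]), 'force': array([-0.11548235, -0.06407115,  0.05496124]), 'wrist_torque': array([0.01291339, 0.01526442, 0.01343244]), 'grip_force': 0.0, 'grip_width': 1.000729202775485}
scene 457.04476921468176 457.04476921468176 251.4149763192505 186.30749818321272 [[-0.84332684 -0.53721368 -0.01418779]
 [-0.31114274  0.50962223 -0.80216917]
 [ 0.43816667 -0.67207637 -0.59692824]] [387.99203324 305.71808424 767.96231345]
side 459.67194886643347 459.67194886643347 264.5456336847283 191.97991783085067 [[ 0.99847855 -0.05505664 -0.00305678]
 [-0.0279222  -0.45702374 -0.88901612]
 [ 0.04754922  0.88774888 -0.4578657 ]] [-526.7321819    57.7054665  1179.39616037]
wrist 297.3186396354542 297.3186396354542 258.029288702452 188.47730721482628 [[ 0.27304753 -0.96199951 -0.00141318]
 [-0.92799509 -0.2637825   0.26314235]
 [-0.25351558 -0.07053895 -0.96475598]] [-524.96473463  -35.40918925  378.25720572]
```

View pics/scene0.png

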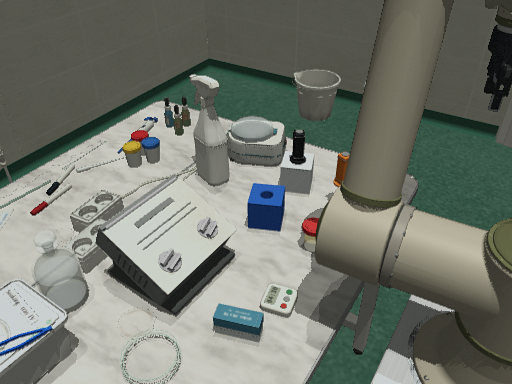

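View pics/side0.png

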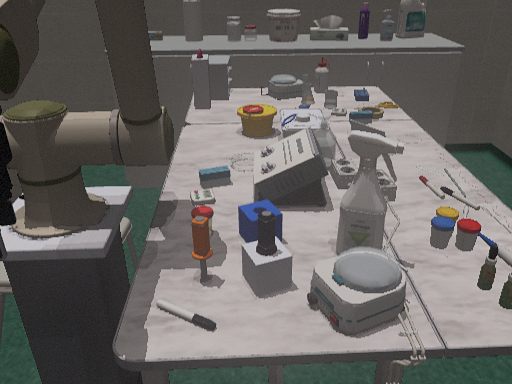

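The scene view shows the unit with fasteners near (171,260) and (207,228). The grey stand is near (297,172) with the black driver at (298,147), and the blue decoy is at (266,207). The side view shows the stand top near (267,248), and the cup with the red lid near (203,220).

```bash
cat > h.py <<'E'
import numpy as np,cv2,pickle
from rig import ctrl
def cap(n,tag):
    c=ctrl.capture(n);pickle.dump(c,open(f"pics/{n}{tag}.pkl","wb"));cv2.imwrite(f"pics/{n}{tag}.png",c["image"][:,:,::-1]);return c
def load(n,tag): return pickle.load(open(f"pics/{n}{tag}.pkl","rb"))
def ray(c,u,v,fish=False):
    a=np.array([(u-c["cx"])/c["fx"],(v-c["cy"])/c["fy"],1.])
    if fish:
        r=np.hypot(a[0],a[1]);a=np.array([a[0]/r*np.sin(r),a[1]/r*np.sin(r),np.cos(r)])
    R=np.array(c["R"]);d=R.T@a
    return -R.T@np.array(c["t"]),d/np.linalg.norm(d)
def onz(c,u,v,z,fish=False):
    o,d=ray(c,u,v,fish);return o+d*(z-o[2])/d[2]
def cross(r1,r2):
    (a,d),(b,e)=r1,r2;s=np.linalg.lstsq(np.c_[d,-e],b-a,rcond=None)[0]
    p,q=a+s[0]*d,b+s[1]*e;return (p+q)/2,np.linalg.norm(p-q)
def proj(c,X,fish=False):
    p=np.array(c["R"])@X+np.array(c["t"])
    if fish:
        r=np.arctan2(np.hypot(p[0],p[1]),p[2])/np.hypot(p[0],p[1]);return c["cx"]+c["fx"]*p[0]*r,c["cy"]+c["fy"]*p[1]*r
    return c["cx"]+c["fx"]*p[0]/p[2],c["cy"]+c["fy"]*p[1]/p[2]
E
python3 - <<'E'
from h import *
s=load("scene",0)["image"][:,:,::-1];d=load("side",0)["image"][:,:,::-1]
def crop(i,u,v,w,h,k):
    return cv2.resize(i[v:v+h,u:u+w],(w*k,h*k),interpolation=cv2.INTER_CUBIC)
a=crop(s,90,170,150,140,4)[:300*2,:]   # 600x560
m=np.zeros((600,800,3),np.uint8)
m[:420,:450]=crop(s,92,170,150,140,3); m[:330,450:800]=crop(s,240,120,88,83,4)[:330,:350]
m[330:600,450:800]=crop(d,230,200,88,68,4)[:270,:350]
m[420:600,0:450]=crop(d,190,125,150,60,3)
cv2.imwrite("pics/m1.png",m)
E
```

```text
(no output)
```

View pics/m1.png

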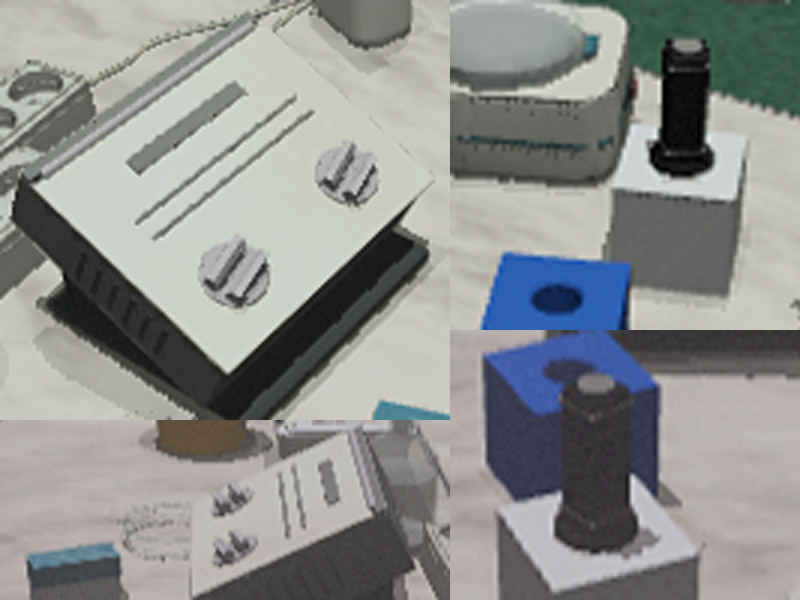

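Enlarged views: scene A fastener at (170,261), B at (208,228), handle top at (299.5,132). Side view: A at (267.5,151.5), B at (268.5,167.5), handle top at (267,213). Triangulating.

```bash
python3 - <<'E'
from h import *
s=load("scene",0);d=load("side",0)
np.set_printoptions(precision=1,suppress=True)
for n,a,b in [("A",(170.3,260.7),(267.5,151.5)),("B",(207.7,228.3),(268.5,167.5)),("top",(299.5,131.75),(267,213.25)),("collar",(240+233/4,120+157/4),(230+147/4,200+195/4)),("lowR",(236.3,229.3),(254.3,184))]:
    print(n,*cross(ray(s,*a),ray(d,*b)))
for n,c,u,v,z in [("A",s,170.3,260.7,103),("B",s,207.7,228.3,103),("lowL",s,167,295,70),("lowR",s,236.3,229.3,70),("hiL",s,102,230,150),("hiR",s,177,176.7,150),("topS",s,299.5,131.75,157),("topD",d,267,213.25,157)]: print(n,onz(c,u,v,z))
# stand top corners
for q in [(622,128),(750,140),(736,206),(610,188)]: print("st s",onz(s,240+(q[0]-450)/4,120+q[1]/4,75))
for q in [(498,515),(700,552),(645,478),(552,590)]: print("st d",onz(d,230+(q[0]-450)/4,200+(q[1]-330)/4,75))
# cup: red lid
for n,c in(("s",s),("d",d)):
    h=cv2.cvtColor(c["image"],cv2.COLOR_RGB2HSV);m=((h[...,0]<8)|(h[...,0]>172))&(h[...,1]>130)&(h[...,2]>70)
    k,l,st,ce=cv2.connectedComponentsWithStats(m.astype(np.uint8))
    for i in range(1,k):
        if st[i,4]>25: print(n,st[i],ce[i],onz(c,*ce[i],60))
E
```

```text
A [542.5 151.3  96.9] 4.849564707063164
B [538.1  42.5  96.3] 5.561036624301153
top [ 513.8 -300.1  156.6] 5.109871221891198
collar [ 513.3 -300.9   77.1] 4.8085287298242125
lowR [500.4  -4.9  73.8] 2.5566949698311534
A [535.  155.9 103. ]
B [529.8  49.  103. ]
lowL [509.1 201.1  70. ]
lowR [501.3  -8.   70. ]
hiL [657.6 194.5 150. ]
hiR [649.1  -7.4 150. ]
topS [ 510.5 -298.4  157. ]
topD [ 516.2 -298.5  157. ]
st s [ 561.4 -312.8   75. ]
st s [ 484.7 -342.6   75. ]
st s [ 459.3 -271.8   75. ]
st s [ 534. -249.   75.]
st d [ 467.1 -284.5   75. ]
st d [ 564. -322.   75.]
st d [ 542.9 -255.2   75. ]
st d [ 491.6 -348.3   75. ]
s [131 130  17  12 144] [138.8 135. ] [ 964.1 -201.2   60. ]
s [ 31 201  17  13  85] [ 38.8 207.4] [930.3 156.2  60. ]
s [302 218  17  19 223] [310.3 225.8] [ 380.  -108.8   60. ]
d [243 106  20   6  74] [252.6 108.4] [519.1 689.   60. ]
d [192 206  21  11 122] [202.1 210.4] [ 375.6 -107.8   60. ]
d [458 219  23  14 249] [469.  225.3] [ 966.6 -210.1   60. ]
```

View pics/wrist0.png

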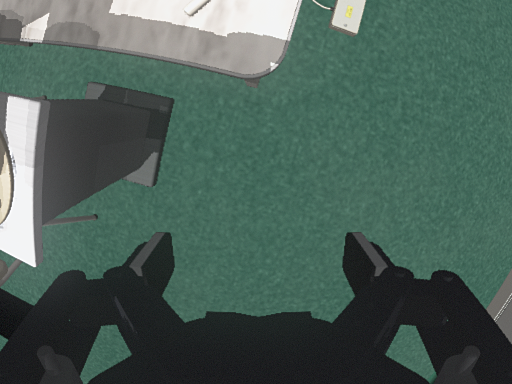

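The wrist view at the start shows only the floor and the bench edge; the fingers sit near rows 235-270. Driver estimate is (513,-300), cup (378,-108), fasteners near (537,150) and (533,44). Moving above the driver.

```bash
python3 -m creep '[[[3,1.7,0.5,0,0,0],[6,3.4,0.5,0,0,0],[9,5,0.5,0,0,0],[12,6.6,0.5,0,0,0],[14.8,8.2,0.5,0,0,0],[14.8,8.2,0.5,0,0,0],[14.8,8.2,0.5,0,0,0],[14.8,8.2,0.5,0,0,0],[14.8,8.2,0.5,0,0,0],[14.8,8.2,0.5,0,0,0],[14.8,8.2,0.5,0,0,0],[14.8,8.2,0.5,0,0,0],[14.8,8.2,0.5,0,0,0],[14.8,8.2,0.5,0,0,0]]]' 85; python3 - <<'E'
from h import *
c=cap("wrist",1);print(ctrl.sense()["eef_pos"],ctrl.sense()["joints"]);print(-c["R"].T@c["t"],c["R"])
u,v=proj(c,np.array([513.5,-300,157]),True);print(u,v)
E
```

```text
time_s: 1.32
eef_pos: [512.0, -301.0, 316.3]
ee_rot: [-0.0, 0.991, 0.137, -0.0]
force: [-0.2, -0.2, 1.4]
grip_width: 0.997
grip_force: 0.0
[ 511.9032654  -301.11978374  316.45373053] [-7.28751877e-01  4.59434278e-01  1.25509169e+00 -2.25859020e-04
  1.42723618e+00  5.68008588e-01]
[ 575.47071615 -283.65167147  386.35215076] [[ 2.71785573e-01 -9.62357699e-01 -5.10971275e-04]
 [-9.28211366e-01 -2.62282198e-01  2.63878208e-01]
 [-2.54079244e-01 -7.12440006e-02 -9.64555872e-01]]
256.7899897373913 190.08635500560908
```

View pics/wrist1.png

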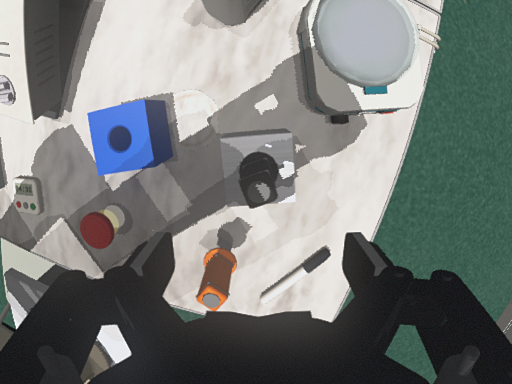

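The handle's end sits near (262,190), the collar near (258,168) and the grey stand around (258,165). A zoom is needed for the handle's yaw.

```bash
python3 - <<'E'
from h import *
i=load("wrist",1)["image"][:,:,::-1]
k=cv2.resize(i[120:215,215:305],None,fx=6,fy=6,interpolation=cv2.INTER_CUBIC)
k=np.clip(255*(k/255.)**0.5,0,255).astype(np.uint8)
cv2.imwrite("pics/z1.png",k)
E
```

```text
(no output)
```

View pics/z1.png

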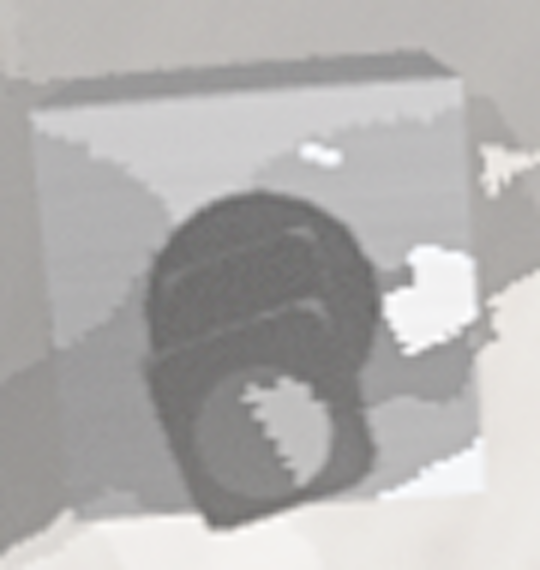

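```bash
python3 - <<'E'
from h import *
np.set_printoptions(precision=1,suppress=True)
c=load("wrist",1)
f=lambda q,z:onz(c,215+q[0]/6,120+q[1]/6,z,True)
print("disc",f((262,432),157))
P=[f(q,157) for q in[(150,362),(213,528),(372,472),(318,303)]]
print(np.array(P),np.mean(P,0))
for i in range(4):
    e=P[(i+1)%4]-P[i];print(np.degrees(np.arctan2(e[1],e[0]))%90,np.linalg.norm(e))
P=[f(q,75) for q in[(35,112),(65,520),(487,490),(462,80)]]
print(np.array(P),np.mean(P,0))
for i in range(4):
    e=P[(i+1)%4]-P[i];print(np.degrees(np.arctan2(e[1],e[0]))%90,np.linalg.norm(e))
print("collar",f((265,305),81))
E
```

```text
disc [ 512.4 -301.9  157. ]
[[ 517.6 -285.   157. ]
 [ 497.5 -299.2  157. ]
 [ 511.  -317.7  157. ]
 [ 531.3 -304.2  157. ]] [ 514.4 -301.5  157. ]
35.19947964043669 24.62444501961029
36.12624851245449 22.91506718836844
33.632684219623954 24.404279349227888
35.54294193124741 23.57976309164845
[[ 535.1 -254.2   75. ]
 [ 463.6 -277.9   75. ]
 [ 490.4 -351.3   75. ]
 [ 560.9 -324.6   75. ]] [ 512.5 -302.    75. ]
18.373735047683994 75.3823544455745
20.044702937570563 78.1297986392395
20.74549315549717 75.37785015358888
20.061440930699106 75.00973988664339
collar [ 513.8 -302.1   81. ]
```

Handle yaw is 35° and the driver is at (513,-302). Descending and gripping.

```bash
python3 -m creep '[[[0.04,-0.04,0,0,0,1.3],[0.04,-0.04,0,0,0,2.6],[0.04,-0.04,-1,0,0,3.9],[0.04,-0.04,-2,0,0,3.9],[0.04,-0.04,-3,0,0,3.9],[0.04,-0.04,-4,0,0,3.9],[0.04,-0.04,-4.7,0,0,3.9],[0.04,-0.04,-5.2,0,0,3.9],[0.04,-0.04,-5.4,0,0,3.9],[0.04,-0.04,-5.4,0,0,3.9],[0.04,-0.04,-5.4,0,0,3.9]]]' 60; python3 -m creep '[[[0,0,0,0,0,0],[0,0,0,0,0,0],[0,0,0,0,0,0],[0,0,0,0,0,0],[0,0,0,0,0,0],[0,0,0,0,0,0],[0,0,0,0,0,0],[0,0,0,0,0,0],[0,0,0,0,0,0]]]' 15 90
```

```text
time_s: 2.28
eef_pos: [513.7, -301.9, 182.2]
ee_rot: [0.0, 0.953, 0.303, 0.0]
force: [0.0, -0.7, -0.0]
grip_width: 0.704
grip_force: 0.0
time_s: 3.03
eef_pos: [514.1, -301.4, 182.3]
ee_rot: [0.001, 0.953, 0.303, 0.0]
force: [-1.5, 0.4, 6.0]
grip_width: 0.292
grip_force: 88.3
```

```bash
python3 -m creep '[[[0,0,0.5,0,0,0],[0,0,1.2,0,0,0],[0,0,2,0,0,0],[0,0,3,0,0,0],[0,0,4,0,0,0],[0,0,5,0,0,0],[0,0,5,0,0,0],[0,0,5,0,0,0],[0,0,5,0,0,0]]]'; python3 - <<'E'
from h import *
a=cap("scene",2);b=cap("side",2)
m=np.zeros((480,800,3),np.uint8)
for k,c in enumerate((a,b)):
    u,v=map(int,proj(c,np.array([514,-301.5,200])));print(u,v)
    v0=max(v-40,0);u0=u-33;print(u0,v0)
    m[:,k*400:k*400+396]=cv2.resize(c["image"][v0:v0+80,u0:u0+66,::-1],(396,480),interpolation=cv2.INTER_CUBIC)
cv2.imwrite("pics/m2.png",np.clip(255*(m/255.)**.6,0,255).astype(np.uint8))
E
```

```text
time_s: 3.78
eef_pos: [513.7, -300.9, 305.0]
ee_rot: [-0.001, 0.953, 0.303, -0.001]
force: [0.6, 0.9, -2.4]
grip_width: 0.288
grip_force: 88.5
299 114
266 74
265 193
232 153
```

View pics/m2.png

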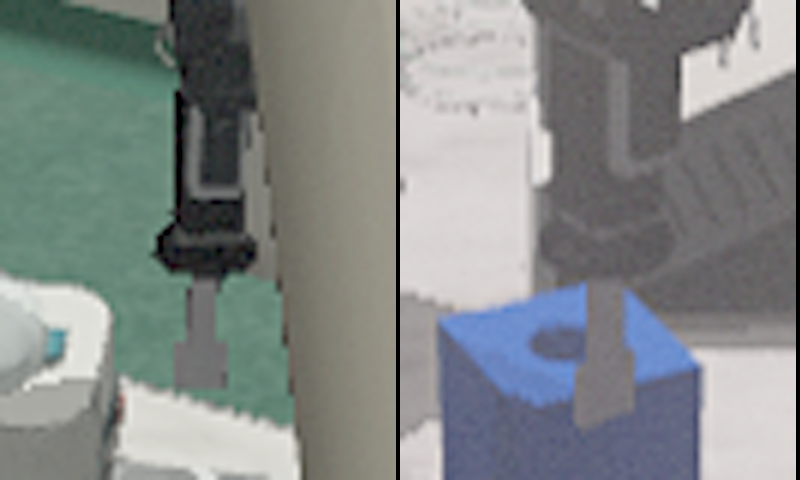

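Both views show the blade broad: about 9 px in scene and 10 px in side. That puts its width along the 35° direction, which is tool x. The tip is at scene (299.3,138.2) and side (265.8,222.7).

```bash
cat >> h.py <<'E'
from scipy.spatial.transform import Rotation as Ro
def tool():
    s=ctrl.sense();q=s["ee_rot"];return np.array(s["eef_pos"]),Ro.from_quat([q[1],q[2],q[3],q[0]])
YAW=np.radians(-2.1);TILT=np.radians(27.);L=167.3
def frame(theta,tilt=TILT):
    # panel frame: z=n out, y level; returns tool rotation with x along slot at angle theta, z=-n
    P=Ro.from_euler("z",YAW)*Ro.from_euler("y",-tilt)
    M=P*Ro.from_euler("z",theta)
    m=M.as_matrix();return Ro.from_matrix(np.c_[m[:,1],m[:,0],-m[:,2]]),m[:,2]
def go(tip,theta,up=0,tilt=TILT,tipoff=(0,0)):
    p,R=tool();T,n=frame(theta,tilt)
    tcp=np.array(tip)+up*n-T.apply([tipoff[0],tipoff[1],L])
    print("shift",np.round((tcp-p)/25,2),"turn",np.round(np.degrees((T*R.inv()).as_rotvec())/5,2),"tcp",tcp)
E
python3 - <<'E'
from h import *
np.set_printoptions(precision=2,suppress=True)
a=load("scene",2);b=load("side",2)
X,e=cross(ray(a,299.3,138.2),ray(b,265.8,222.7));print(X,e)
p,R=tool();print(R.inv().apply(X-p),R.as_matrix())
go([537,98,97],0,60)
E
```

```text
[ 512.69 -301.43  137.53] 2.320927969670075
[ -1.01   0.27 167.22] [[ 0.82  0.58 -0.  ]
 [ 0.58 -0.82  0.  ]
 [-0.   -0.   -1.  ]]
shift [-3.19 16.11 -0.21] turn [-2.67 -4.95 10.32] tcp [433.88 101.78 299.53]
```

```bash
python3 -m creep '[[[0,0,1.5,0,0,0],[0,1,3,0,0,0],[0,2.5,3,0,0,1],[-0.5,4,3,0,0,2],[-1,5.5,3,-0.3,-0.5,3],[-1.5,7,3,-0.6,-1,4],[-2,8.5,3,-1,-1.8,5],[-2.5,10,3,-1.3,-2.5,6],[-3,11.5,3,-1.7,-3.2,7],[-3.2,13,2.5,-2.1,-4,8.2],[-3.2,14.5,1.5,-2.4,-4.5,9.4],[-3.2,16.1,0.5,-2.67,-4.95,10.32],[-3.2,16.1,-0.2,-2.67,-4.95,10.32],[-3.2,16.1,-0.2,-2.67,-4.95,10.32],[-3.2,16.1,-0.2,-2.67,-4.95,10.32],[-3.2,16.1,-0.2,-2.67,-4.95,10.32],[-3.2,16.1,-0.2,-2.67,-4.95,10.32]]]'; python3 - <<'E'
from h import *
c=cap("wrist",3);cap("scene",3);cap("side",3);print(ctrl.sense()["joints"])
np.set_printoptions(precision=1,suppress=True)
p,R=tool()
for X in([542,151,97],[537,43,97],R.apply([0,0,L])+p): print(proj(c,np.array(X),True))
E
```

```text
time_s: 5.3
eef_pos: [434.6, 100.4, 302.6]
ee_rot: [0.17, 0.7, 0.674, 0.164]
force: [0.1, -0.0, -1.7]
grip_width: 0.295
grip_force: 88.8
[-3.60212832e-02 -2.73544262e-02  1.95509506e+00 -6.24342202e-04
  7.38606823e-01  2.07390939e-03]
(np.float64(258.0021495571193), np.float64(120.51691514519929))
(np.float64(257.241681448655), np.float64(221.65333637235543))
(np.float64(257.9069244336026), np.float64(189.37162290496178))
```

View pics/wrist3.png

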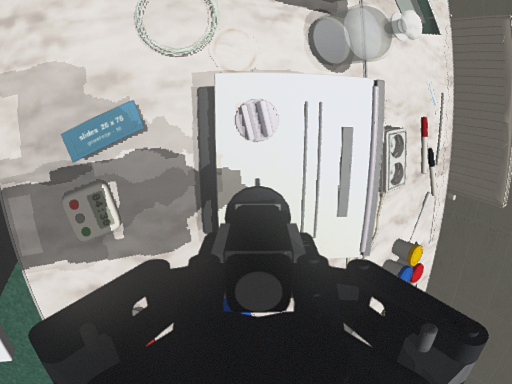

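The wrist view shows the left fastener at (257,120) where predicted, and the blade's tip near (258,181). Zooming in for the slot angle.

```bash
python3 - <<'E'
from h import *
a=load("wrist",3)["image"][95:195,215:300,::-1];b=load("scene",3)["image"][170:300,100:240,::-1]
m=np.zeros((600,800,3),np.uint8)
m[:600,:510]=cv2.resize(a,(510,600),interpolation=cv2.INTER_CUBIC)
m[:270,510:800]=cv2.resize(b,(290,270),interpolation=cv2.INTER_CUBIC)
b=load("side",3)["image"][110:200,220:310,::-1]
m[290:580,510:800]=cv2.resize(b,(290,290),interpolation=cv2.INTER_CUBIC)
cv2.imwrite("pics/m3.png",m)
E
```

```text
(no output)
```

View pics/m3.png

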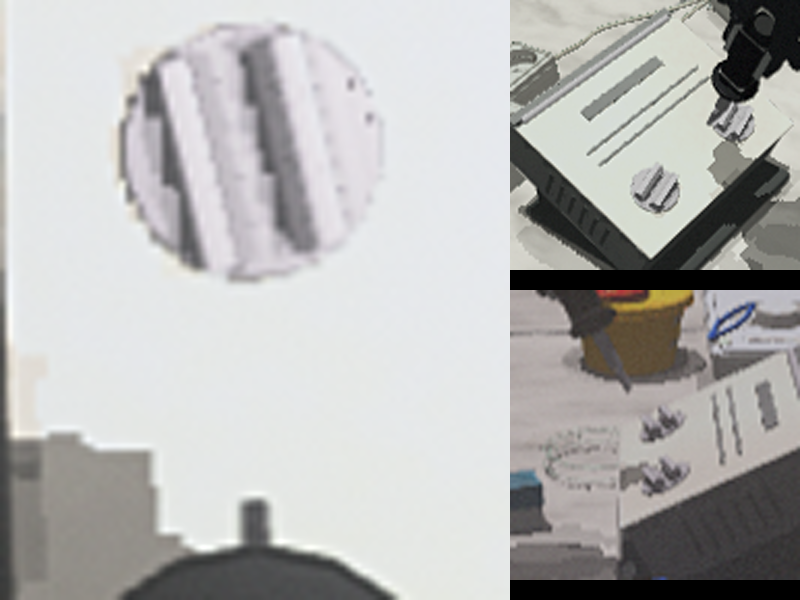

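Zoomed view: cheek tops run (175,65)-(220,265) and (290,40)-(330,245), the disc centre is near (252,150), and the blade end is at (255,500).

```bash
python3 - <<'E'
from h import *
np.set_printoptions(precision=2,suppress=True)
c=load("wrist",3);s=load("scene",0)
_,n=frame(0);A0=np.array([541,151,96.5])
def onp(c,u,v,p,fish): o,d=ray(c,u,v,fish);return o+d*((p-o)@n)/(d@n)
f=lambda q,h:onp(c,215+q[0]/6,95+q[1]/6,A0+h*n,True)
P=Ro.from_euler("z",YAW)*Ro.from_euler("y",-TILT)
for a,b in[((175,65),(220,265)),((290,40),(330,245))]:
    l=P.inv().apply(f(a,10)-f(b,10));print("theta",np.arctan2(-l[0],l[1]),np.linalg.norm(l))
print("disc",f((252,150),0),"mid",np.mean([f(q,10) for q in[(175,65),(220,265),(290,40),(330,245)]],0)-10*n)
print("panel low corner etc", n)
for q in[(170.3,260.7),(207.7,228.3)]: print("scene",onp(s,*q,A0+5*n,False)-5*n)
d=load("side",0)
for q in[(267.5,151.5),(268.5,167.5)]: print("side",onp(d,*q,A0+5*n,False)-5*n)
E
```

```text
theta 0.214535618695655 33.59769920012155
theta 0.1933687697336223 34.19293256894038
disc [541.12 151.56  96.55] mid [541.36 151.29  96.68]
panel low corner etc [-0.45  0.02  0.89]
scene [539.41 153.84  95.64]
scene [534.57  46.05  95.19]
side [545.97 137.87  99.27]
side [541.95  29.41  99.25]
```

```bash
python3 - <<'E'
from h import *
go([541.2,151.4,96.6],0.2,28);go([541.2,151.4,96.6],0.2,1)
E
```

```text
shift [ 0.73  2.16 -1.26] turn [-1.05  0.08  2.05] tcp [452.59520293 154.64899042 270.61357417]
shift [ 1.22  2.14 -2.22] turn [-1.05  0.08  2.05] tcp [464.84471404 154.19982123 246.55639802]
```

```bash
python3 -m creep '[[[0.2,0.7,0,-0.5,0,1],[0.5,1.5,-0.4,-1.05,0.08,2.05],[0.73,2.16,-0.8,-1.05,0.08,2.05],[0.73,2.16,-1.26,-1.05,0.08,2.05],[0.73,2.16,-1.26,-1.05,0.08,2.05],[0.73,2.16,-1.26,-1.05,0.08,2.05],[0.73,2.16,-1.26,-1.05,0.08,2.05],[0.73,2.16,-1.26,-1.05,0.08,2.05]]]'; python3 - <<'E'
from h import *
go([541.2,151.4,96.6],0.2,28);go([541.2,151.4,96.6],0.2,0)
c=cap("wrist",4);b=cap("side",4);s=cap("scene",4)
m=np.zeros((560,800,3),np.uint8)
def k(c,fish,w):
    u,v=map(int,proj(c,np.array([541,151,105]),fish));print(u,v)
    return cv2.resize(c["image"][v-w:v+w,u-w:u+w,::-1],(400,400) if fish else (280,280),interpolation=cv2.INTER_CUBIC)
m[:400,:400]=k(c,True,40);m[:280,400:680]=k(b,False,25);m[280:,400:680]=k(s,False,25)
cv2.imwrite("pics/m4.png",m)
E
```

```text
time_s: 6.12
eef_pos: [452.5, 154.9, 270.9]
ee_rot: [0.184, 0.629, 0.741, 0.145]
force: [-0.7, 0.2, -1.8]
grip_width: 0.287
grip_force: 89.2
shift [ 0.   -0.01 -0.01] turn [ 0.    0.01 -0.  ] tcp [452.59520293 154.64899042 270.61357417]
shift [ 0.51 -0.03 -1.01] turn [ 0.    0.01 -0.  ] tcp [465.29839964 154.18318534 245.6653915 ]
262 185
266 149
169 257
```

View pics/m4.png

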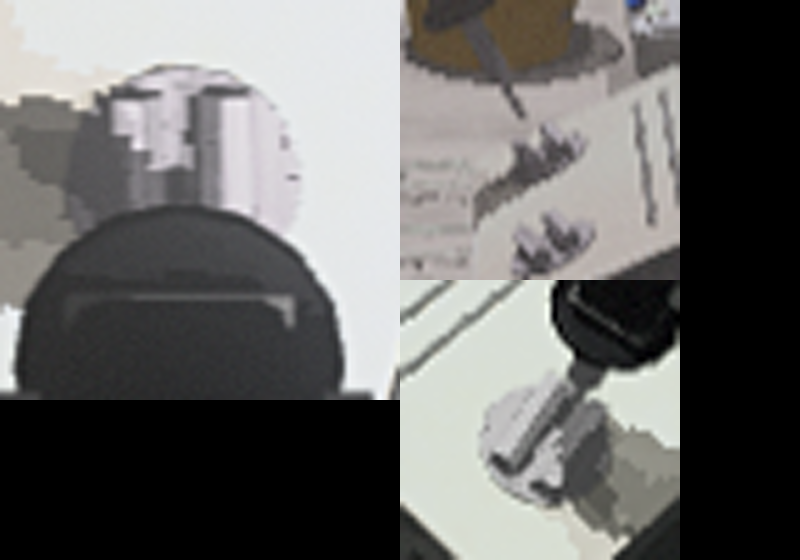

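The slot's midline (column ~180) lines up with the driver (column ~182), parallel to the blade. Inserting.

```bash
python3 -m creep '[[[0.1,0,-0.2,0,0,0],[0.2,0,-0.4,0,0,0],[0.28,-0.01,-0.56,0,0,0],[0.34,-0.02,-0.67,0,0,0],[0.4,-0.02,-0.79,0,0,0],[0.45,-0.03,-0.88,0,0,0],[0.48,-0.03,-0.95,0,0,0],[0.48,-0.03,-0.95,0,0,0],[0.48,-0.03,-0.95,0,0,0]]]' - 110; python3 - <<'E'
from h import *
s=ctrl.sense();print(s["force"],s["wrist_torque"]);T,n=frame(.2);p,R=tool();print((p+R.apply([0,0,L])-[541.2,151.4,96.6])@n)
for t in(0.55,0.9,1.25,1.6,1.7):go([541.2,151.4,96.6],t,1)
E
```

```text
time_s: 7.02
eef_pos: [464.6, 154.6, 246.4]
ee_rot: [0.184, 0.629, 0.742, 0.145]
force: [4.9, 0.5, -2.2]
grip_width: 0.288
grip_force: 108.1
[ 4.85522822  0.48549318 -2.24296265] [ 0.10109817 -0.55021778  0.09304962]
0.9507208023257342
shift [ 0.01 -0.02  0.01] turn [-1.82  0.07  3.56] tcp [464.84471404 154.19982123 246.55639802]
shift [ 0.01 -0.02  0.01] turn [-3.64  0.14  7.13] tcp [464.84471404 154.19982123 246.55639802]
shift [ 0.01 -0.02  0.01] turn [-5.46  0.2  10.71] tcp [464.84471404 154.19982123 246.55639802]
shift [ 0.01 -0.02  0.01] turn [-7.28  0.27 14.28] tcp [464.84471404 154.19982123 246.55639802]
shift [ 0.01 -0.02  0.01] turn [-7.8   0.29 15.3 ] tcp [464.84471404 154.19982123 246.55639802]
```

Blade is seated to about 1 mm from the floor with low force. Turning counter-clockwise about the panel normal.

```bash
python3 -m creep '[[[0,0,0,-0.45,0.02,0.89],[0,0,0,-0.91,0.03,1.78],[0,0,0,-1.36,0.05,2.67],[0,0,0,-1.82,0.07,3.56],[0,0,0,-2.28,0.09,4.45],[0,0,0,-2.73,0.1,5.35],[0,0,0,-3.19,0.12,6.24],[0,0,0,-3.64,0.14,7.13],[0,0,0,-4.1,0.15,8.03],[0,0,0,-4.55,0.17,8.92],[0,0,0,-5.01,0.19,9.82],[0,0,0,-5.46,0.2,10.71],[0,0,0,-5.92,0.22,11.6],[0,0,0,-6.37,0.24,12.5],[0,0,0,-6.83,0.25,13.39],[0,0,0,-7.28,0.27,14.28],[0,0,0,-7.54,0.28,14.79],[0,0,0,-7.54,0.28,14.79]]]'; python3 - <<'E'
from h import *
s=ctrl.sense();print(s["force"],s["wrist_torque"],s["joints"]);T,n=frame(.2);p,R=tool();print((p+R.apply([0,0,L])-[541.2,151.4,96.6])@n)
print("axial torque",s["wrist_torque"]@n)
go([541.2,151.4,96.6],1.55,30)
E
```

```text
time_s: 8.52
eef_pos: [464.4, 155.3, 246.5]
ee_rot: [0.234, -0.022, 0.972, -0.014]
force: [3.3, 6.1, -1.7]
grip_width: 0.293
grip_force: 108.4
[ 3.34779232  6.11704586 -1.66203035] [ 1.51510967 -0.42629393  0.7321671 ] [ 0.10800974  0.1525983   1.92160961 -0.11554321  0.60180022 -1.42766865]
1.1942551637435306
axial torque -0.04210955003450942
shift [-0.51 -0.03  1.03] turn [ 0.53 -0.   -1.04] tcp [451.68783173 154.68226221 272.39558722]
```

```bash
python3 -m creep '[[[0,0,0,0.27,0,-0.52],[-0.1,0,0.2,0.27,0,-0.52],[-0.3,0.01,0.6,0.27,0,-0.52],[-0.7,0.02,1.4,0.27,0,-0.52],[-1.1,0.03,2.2,0.27,0,-0.52],[-1.3,0.03,2.6,0.27,0,-0.52],[-1.3,0.03,2.6,0.27,0,-0.52]]]'; python3 - <<'E'
from h import *
go([535.2,-13.5,96.6],0,70)
E
```

```text
time_s: 9.1
eef_pos: [431.2, 155.5, 313.0]
ee_rot: [0.234, 0.004, 0.972, -0.008]
force: [0.3, 0.1, -1.4]
grip_width: 0.292
grip_force: 109.0
shift [-0.15 -6.6  -0.2 ] turn [  8.33  -0.3  -16.32] tcp [427.54040786  -9.55230197 308.03584819]
```

```bash
python3 -m creep '[[[0,-0.5,0,0.6,0,-1.2],[0,-1,0,1.2,0,-2.4],[0,-1.5,0,1.8,-0.1,-3.6],[0,-2,0,2.4,-0.1,-4.8],[0,-2.5,0,3.1,-0.1,-6],[0,-3,0,3.7,-0.1,-7.2],[0,-3.5,0,4.3,-0.1,-8.4],[0,-4,0,4.9,-0.2,-9.6],[0,-4.6,0,5.5,-0.2,-10.8],[0,-5.2,0,6.1,-0.2,-12],[0,-5.8,0,6.7,-0.25,-13.2],[-0.15,-6.2,-0.1,7.3,-0.25,-14.4],[-0.15,-6.6,-0.2,8,-0.3,-15.6],[-0.15,-6.6,-0.2,8.33,-0.3,-16.32],[-0.15,-6.6,-0.2,8.33,-0.3,-16.32],[-0.15,-6.6,-0.2,8.33,-0.3,-16.32],[-0.15,-6.6,-0.2,8.33,-0.3,-16.32],[-0.15,-6.6,-0.2,8.33,-0.3,-16.32]]]'; python3 - <<'E'
from h import *
c=cap("wrist",5)
print(proj(c,np.array([537.2,41.5,97]),True),proj(c,np.array([541.2,151.4,97]),True))
cv2.imwrite("pics/z5.png",cv2.resize(c["image"][10:200,205:310,::-1],None,fx=3.15,fy=3.15,interpolation=cv2.INTER_CUBIC)) if 0 else cv2.imwrite("pics/z5.png",np.hstack([cv2.resize(c["image"][90:190,210:310,::-1],(500,500),interpolation=cv2.INTER_CUBIC),cv2.resize(c["image"][0:100,230:290,::-1],(300,500),interpolation=cv2.INTER_CUBIC)]))
p,R=tool();print(p,proj(c,p+R.apply([0,0,L]),True))
E
```

```text
time_s: 10.6
eef_pos: [427.9, -9.4, 305.9]
ee_rot: [0.167, 0.699, 0.676, 0.162]
force: [-0.1, 0.1, -2.3]
grip_width: 0.292
grip_force: 109.0
(np.float64(259.6598884864958), np.float64(120.68095901110134)) (np.float64(259.88055930173425), np.float64(16.815504326335258))
[427.93693683  -9.43648373 305.97177323] (np.float64(258.7381310692939), np.float64(189.84386455026845))
```

View pics/z5.png

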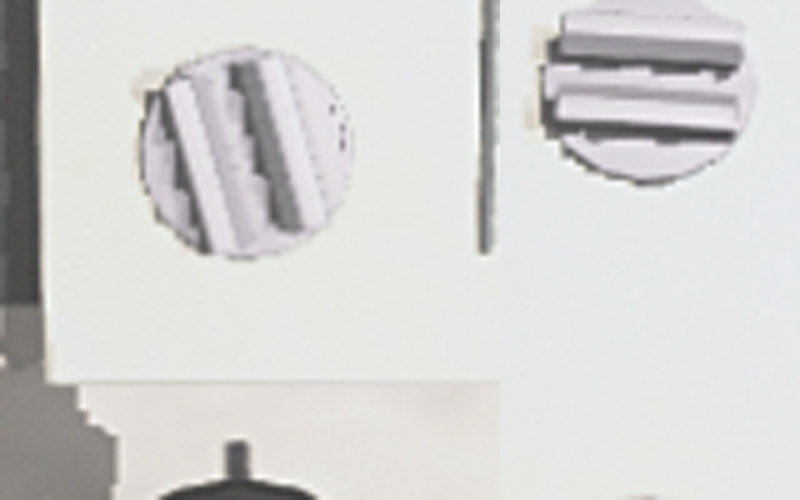

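The left fastener's slot is now square to its start, so it is at its stop. On the right one the cheeks run (178,85)-(228,250) and (265,62)-(318,222), with disc centre (247,152).

```bash
python3 - <<'E'
from h import *
np.set_printoptions(precision=2,suppress=True)
c=load("wrist",5)
_,n=frame(0);A0=np.array([537.2,41.5,96.6])
def onp(c,u,v,p,fish): o,d=ray(c,u,v,fish);return o+d*((p-o)@n)/(d@n)
f=lambda q,h:onp(c,210+q[0]/5,90+q[1]/5,A0+h*n,True)
P=Ro.from_euler("z",YAW)*Ro.from_euler("y",-TILT)
for a,b in[((178,85),(228,250)),((265,62),(318,222))]:
    l=P.inv().apply(f(a,10)-f(b,10));print("theta",np.arctan2(-l[0],l[1]),np.linalg.norm(l))
m=np.mean([f(q,10) for q in[(178,85),(228,250),(265,62),(318,222)]],0)-10*n
print("disc",f((247,152),0),"mid",m)
B=(f((247,152),0)+m)/2
go(B,.28,28)
E
```

```text
theta 0.2912033170269041 34.40166331847004
theta 0.3233756512433317 33.5630458958506
disc [537.14  41.78  96.56] mid [537.16  41.57  96.58]
shift [ 0.82  2.17 -1.42] turn [-1.47  0.04  2.83] tcp [448.54  44.92 270.58]
```

```bash
python3 -m creep '[[[0.2,0.7,0,-0.5,0,1],[0.5,1.5,-0.4,-1,0.02,2],[0.82,2.17,-0.9,-1.53,0.04,2.95],[0.82,2.17,-1.42,-1.53,0.04,2.95],[0.82,2.17,-1.42,-1.53,0.04,2.95],[0.82,2.17,-1.42,-1.53,0.04,2.95],[0.82,2.17,-1.42,-1.53,0.04,2.95],[0.82,2.17,-1.42,-1.53,0.04,2.95],[0.82,2.17,-1.42,-1.53,0.04,2.95]]]'; python3 - <<'E'
from h import *
go([537.15,41.65,96.6],0.295,28);go([537.15,41.65,96.6],0.295,1)
E
```

```text
time_s: 11.4
eef_pos: [448.6, 44.2, 271.4]
ee_rot: [0.191, 0.595, 0.768, 0.137]
force: [0.5, -0.1, -1.8]
grip_width: 0.293
grip_force: 109.0
shift [-0.    0.03 -0.03] turn [-0.03  0.02  0.06] tcp [448.54520293  44.89899042 270.61357417]
shift [ 0.49  0.01 -0.99] turn [-0.03  0.02  0.06] tcp [460.79471404  44.44982123 246.55639802]
```

```bash
python3 -m creep '[[[0.1,0,-0.2,0,0,0],[0.2,0,-0.4,0,0,0],[0.28,0,-0.56,0,0,0],[0.34,0,-0.67,0,0,0],[0.4,0,-0.79,0,0,0],[0.45,0,-0.89,0,0,0],[0.48,0,-0.96,0,0,0],[0.48,0,-0.96,0,0,0],[0.48,0,-0.96,0,0,0]]]'; python3 - <<'E'
from h import *
s=ctrl.sense();print(s["force"],s["wrist_torque"],s["joints"]);T,n=frame(.295);p,R=tool();print((p+R.apply([0,0,L])-[537.15,41.65,96.6])@n)
go([537.15,41.65,96.6],1.65,1)
E
```

```text
time_s: 12.15
eef_pos: [460.5, 44.6, 246.6]
ee_rot: [0.19, 0.595, 0.769, 0.136]
force: [0.5, -0.2, -2.5]
grip_width: 0.293
grip_force: 109.3
[ 0.45288914 -0.22019515 -2.54840808] [0.03688649 0.29056865 0.02537357] [-0.18514987  0.0805725   2.00426065  0.12088877  0.59290263 -0.52286205]
1.2090008002646717
shift [ 0.01 -0.01 -0.  ] turn [-7.08  0.26 13.88] tcp [460.79471404  44.44982123 246.55639802]
```

```bash
python3 -m creep '[[[0,0,0,-0.45,0.02,0.89],[0,0,0,-0.91,0.03,1.78],[0,0,0,-1.36,0.05,2.67],[0,0,0,-1.82,0.07,3.56],[0,0,0,-2.28,0.09,4.45],[0,0,0,-2.73,0.1,5.35],[0,0,0,-3.19,0.12,6.24],[0,0,0,-3.64,0.14,7.13],[0,0,0,-4.1,0.15,8.03],[0,0,0,-4.55,0.17,8.92],[0,0,0,-5.01,0.19,9.82],[0,0,0,-5.46,0.2,10.71],[0,0,0,-5.92,0.22,11.6],[0,0,0,-6.37,0.24,12.5],[0,0,0,-6.83,0.25,13.39],[0,0,0,-7.1,0.26,13.9],[0,0,0,-7.1,0.26,13.9]]]'; python3 - <<'E'
from h import *
s=ctrl.sense();print(s["force"],s["wrist_torque"])
go([537.15,41.65,96.6],1.65,1)
E
```

```text
time_s: 13.57
eef_pos: [460.5, 45.3, 247.1]
ee_rot: [0.234, -0.023, 0.972, -0.014]
force: [0.1, 5.6, 0.3]
grip_width: 0.29
grip_force: 109.4
[0.10844496 5.6299615  0.31786413] [1.53795046 0.00666147 0.74417659]
shift [ 0.01 -0.04 -0.02] turn [ 0.01  0.02 -0.05] tcp [460.79471404  44.44982123 246.55639802]
```

```bash
python3 -m creep '[[[0,0,0,0.2,0,-0.4],[-0.1,0,0.2,0.2,0,-0.4],[-0.3,0.01,0.6,0.2,0,-0.4],[-0.6,0.01,1.2,0.2,0,-0.4],[-0.9,0.02,1.8,0.2,0,-0.4],[-1.2,0.03,2.4,0.2,0,-0.4],[-1.6,0.03,3.2,0.2,0,-0.4],[-2,0.03,4,0.2,0,-0.4],[-2,0.03,4,0.2,0,-0.4],[-2,0.03,4,0.2,0,-0.4]]]'; python3 - <<'E'
from h import *
s=cap("scene",6);d=cap("side",6);c=cap("wrist",6)
m=np.zeros((400,800,3),np.uint8)
m[:,:400]=cv2.resize(s["image"][160:320,90:250,::-1],(400,400));m[:,400:]=cv2.resize(d["image"][100:220,220:340,::-1],(400,400))
cv2.imwrite("pics/m6.png",m)
p,R=tool();T=Ro.from_matrix(np.array([[.8166,.5773,0],[.5773,-.8166,0],[0,0,-1.]]))
print((np.array([513.5,-301.8,182+150])-p)/25,np.degrees((T*R.inv()).as_rotvec())/5)
T2=Ro.from_euler("z",180,degrees=True)*T
print(np.degrees((T2*R.inv()).as_rotvec())/5)
E
```

```text
time_s: 14.4
eef_pos: [410.4, 45.3, 347.1]
ee_rot: [0.234, -0.003, 0.972, -0.01]
force: [0.7, 0.1, -2.2]
grip_width: 0.293
grip_force: 109.5
[  4.12172869 -13.88490171  -0.53394048] [  6.84927984   1.87306798 -28.33013905]
[-1.44058702  5.2678193   6.86065293]
```

View pics/m6.png

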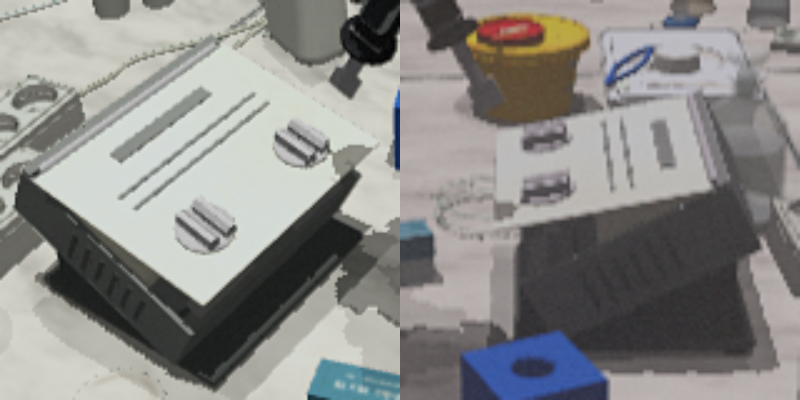

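The panel stands ajar and both slots run up the slope. Going back over the stand in the pose of picture 2.

```bash
python3 -m creep '[[[0,-0.5,0.3,0.2,0,-0.6],[0,-1.2,0.6,0.5,0.1,-2],[0,-2.2,0.9,0.8,0.2,-3.3],[0.3,-3.2,1,1.1,0.3,-4.6],[0.6,-4.2,1,1.4,0.4,-5.9],[0.9,-5.2,1,1.7,0.5,-7.2],[1.2,-6.2,1,2.1,0.6,-8.5],[1.5,-7.2,1,2.4,0.7,-9.8],[1.8,-8.2,1,2.7,0.75,-11.1],[2.1,-9.2,1,3,0.8,-12.4],[2.4,-10.2,1,3.3,0.9,-13.7],[2.7,-11.2,1,3.6,1,-15],[3.2,-12.2,1,3.95,1.1,-16.3],[3.6,-13.2,1,4.25,1.2,-17.6],[4.1,-13.85,1,4.6,1.25,-18.9],[4.1,-13.85,1,4.9,1.3,-20.2],[4.1,-13.85,1,4.9,1.3,-20.2]]]'; python3 - <<'E'
from h import *
p,R=tool();T=Ro.from_matrix(np.array([[.8166,.5773,0],[.5773,-.8166,0],[0,0,-1.]]))
print(ctrl.sense()["joints"],(np.array([513.7,-300.9,305])-p)/25,np.degrees((T*R.inv()).as_rotvec())/5)
E
```

```text
time_s: 15.97
eef_pos: [513.6, -302.0, 369.0]
ee_rot: [0.087, 0.787, 0.611, -0.004]
force: [-0.4, 0.2, -2.4]
grip_width: 0.291
grip_force: 109.5
[-0.71497333  0.37430176  1.25156202 -0.04289369  1.34738202 -0.45953113] [ 0.00342789  0.04507353 -2.56156958] [ 1.9638496   0.51895929 -8.06892467]
```

```bash
python3 -m creep '[[[0,0.04,0,0.3,0.1,-1.35],[0,0.04,0,0.65,0.17,-2.7],[0,0.04,0,1,0.26,-4],[0,0.04,0,1.3,0.35,-5.4],[0,0.04,0,1.64,0.44,-6.7],[0,0.04,-0.6,1.96,0.52,-8.07],[0,0.04,-1.2,1.96,0.52,-8.07],[0,0.04,-1.8,1.96,0.52,-8.07],[0,0.04,-2.4,1.96,0.52,-8.07],[0,0.04,-2.56,1.96,0.52,-8.07],[0,0.04,-2.56,1.96,0.52,-8.07],[0,0.04,-2.56,1.96,0.52,-8.07],[0,0.04,-2.56,1.96,0.52,-8.07]]]'; python3 - <<'E'
from h import *
a=cap("scene",7);b=cap("side",7);np.set_printoptions(precision=2,suppress=True)
p,R=tool();print(p,R.as_matrix()[:,2])
# tracking of the driver's blade/collar against picture 2
for n,c,(u,v) in(("scene",a,(299,131)),("side",b,(266,212))):
    o=cv2.cvtColor(load(n,2)["image"],cv2.COLOR_RGB2GRAY);g=cv2.cvtColor(c["image"],cv2.COLOR_RGB2GRAY)
    for lab,(du,dv) in(("blade",(0,0)),("collar",(0,-18))):
        t=o[v+dv-11:v+dv+12,u+du-9:u+du+10];r=cv2.matchTemplate(g[v+dv-21:v+dv+22,u+du-19:u+du+20],t,cv2.TM_CCOEFF_NORMED)
        _,m,_,l=cv2.minMaxLoc(r);print(n,lab,m,l[0]-10,l[1]-10)
E
```

```text
time_s: 17.05
eef_pos: [513.2, -299.9, 308.6]
ee_rot: [0.003, 0.952, 0.306, 0.0]
force: [1.0, -1.0, -1.8]
grip_width: 0.29
grip_force: 109.4
[ 513.1 -300.   308.5] [ 0.   -0.01 -1.  ]
scene blade 0.9854849576950073 0 0
scene collar 0.9487723112106323 0 -1
side blade 0.9543359279632568 0 0
side collar 0.8708597421646118 0 0
```

No slip visible: blade and collar match picture 2 within a pixel. Lowering to just above the mouth.

```bash
python3 -m creep '[[[0,0,-0.6,0,0,0],[0,0,-1.2,0,0,0],[0,0,-1.8,0,0,0],[0,0,-2,0,0,0],[0,0,-2,0,0,0],[0,0,-2,0,0,0],[0,0,-2,0,0,0],[0,0,-2,0,0,0]]]'; python3 - <<'E'
from h import *
p,R=tool();T=Ro.from_matrix(np.array([[.8166,.5773,0],[.5773,-.8166,0],[0,0,-1.]]))
print((np.array([514.,-301.5,182.5])-p)/25,np.degrees((T*R.inv()).as_rotvec())/5)
E
```

```text
time_s: 17.82
eef_pos: [513.2, -300.1, 258.7]
ee_rot: [0.003, 0.952, 0.305, 0.0]
force: [0.5, -0.2, -2.5]
grip_width: 0.293
grip_force: 109.5
[ 0.03314695 -0.05640526 -3.04868651] [ 0.06596164  0.02251114 -0.05254366]
```

```bash
python3 -m creep '[[[0.03,-0.06,0,0.07,0.02,0],[0.03,-0.06,-0.3,0.07,0.02,0],[0.03,-0.06,-0.6,0.07,0.02,0],[0.03,-0.06,-0.9,0.07,0.02,0],[0.03,-0.06,-1.2,0.07,0.02,0],[0.03,-0.06,-1.2,0.07,0.02,0]]]'
```

```text
time_s: 18.32
eef_pos: [513.2, -301.0, 225.4]
ee_rot: [-0.002, 0.952, 0.305, -0.001]
force: [-0.5, 0.2, -3.1]
grip_width: 0.292
grip_force: 109.5
```

```bash
python3 -m creep '[[[0,0,-0.3,0,0,0],[0,0,-0.6,0,0,0],[0,0,-0.9,0,0,0],[0,0,-1.2,0,0,0],[0,0,-1.4,0,0,0],[0,0,-1.5,0,0,0],[0,0,-1.6,0,0,0],[0,0,-1.6,0,0,0],[0,0,-1.6,0,0,0]]]'
```

```text
time_s: 19.07
eef_pos: [513.8, -301.5, 187.8]
ee_rot: [-0.001, 0.952, 0.305, -0.0]
force: [0.3, -0.2, -1.6]
grip_width: 0.289
grip_force: 109.5
```

```bash
python3 -m creep '[[[0,0,-0.1,0,0,0],[0,0,-0.18,0,0,0],[0,0,-0.2,0,0,0],[0,0,-0.2,0,0,0]]]'; python3 -m creep '[[[0,0,0,0,0,0],[0,0,0,0,0,0],[0,0,0,0,0,0],[0,0,0,0,0,0],[0,0,0,0,0,0],[0,0,0,0,0,0],[0,0,0,0,0,0]]]' 60 30; python3 -m creep '[[[0,0,0.5,0,0,0],[0,0,1.2,0,0,0],[0,0,2.2,0,0,0],[0,0,3.4,0,0,0],[0,0,4.6,0,0,0],[0,0,5.4,0,0,0],[0,0,5.4,0,0,0],[0,0,5.4,0,0,0],[0,0,5.4,0,0,0]]]'; python3 - <<'E'
from h import *
s=cap("scene",8);d=cap("side",8);w=cap("wrist",8)
m=np.zeros((400,800,3),np.uint8)
m[:,:400]=cv2.resize(d["image"][100:300,170:370,::-1],(400,400));m[:200,400:700]=cv2.resize(s["image"][100:300,60:360,::-1],(300,200));m[200:,400:700]=cv2.resize(w["image"][:,:,::-1],(300,200),interpolation=cv2.INTER_AREA)
cv2.imwrite("pics/m8.png",m)
E
```

```text
time_s: 19.4
eef_pos: [513.7, -301.4, 182.6]
ee_rot: [-0.001, 0.952, 0.305, -0.0]
force: [-0.4, -0.0, -1.6]
grip_width: 0.292
grip_force: 109.9
time_s: 19.98
eef_pos: [513.7, -301.4, 182.7]
ee_rot: [-0.001, 0.952, 0.305, -0.0]
force: [-0.2, 0.1, -0.7]
grip_width: 0.702
grip_force: 0.0
time_s: 20.73
eef_pos: [513.5, -301.3, 316.5]
ee_rot: [-0.002, 0.952, 0.305, -0.001]
force: [-0.3, 0.0, -0.1]
grip_width: 0.701
grip_force: 0.0
```

View pics/m8.png

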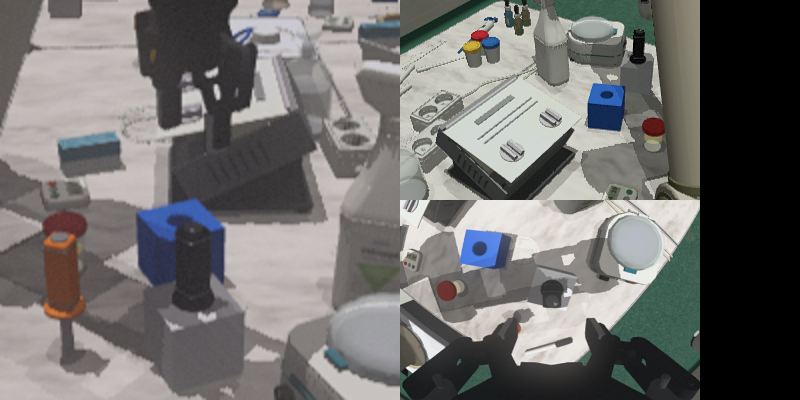

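The driver stands upright in the grey stand, the gripper is clear, the panel is ajar and the cup is standing. Handing in.

```bash
python3 -c "
from rig import ctrl
print(ctrl.finish_job())"
```

```text
the job is handed in; nothing more can be done
None
```

I turned both fasteners to their stops, the panel sprang ajar, the screwdriver is back in its stand with the gripper clear, and the cup is still standing; I handed the job in at about 21 s, and no verdict came back.

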